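# Draw the dry bath's filter for inspection

## Robot

A 6-joint arm with a two-finger parallel gripper is mounted at the origin on the work surface. World frame = base frame: x ahead of the robot, y to its left, z up, the work surface at z = 0. Lengths are in mm, angles in rad, forces in N, time in s.
With the tool pointing down it reaches from about 275 to 750 mm from the base axis. Payload 10.2 kg.
Tool frame: the origin (TCP) lies midway between the tips of the shut fingers; the grasp point (between the pads) lies 19 mm behind it (ctrl.pinch_z is the distance from the TCP to the grasp point, in mm); x points along the fingers, z is the direction in which the jaws open and shut, and the axes are right-handed (so a half turn about x gives the same grasp; the last joint's range is limited). The gripper opens to 85 mm and grips with 20 to 120 N. Pads are 22 mm wide; open, the fingers measure 114 mm over their backs; the gripper's body (76 mm by 85 mm) begins 54 mm behind the grasp point. The pads swing forward as they close: fully open they stand 13 mm farther back than shut.
Start: joints at [-1.551, 0.313, 1.498, -0, 1.331, -0.223], TCP at [126.208, -509.61, 231.294] pointing down, gripper open.
Joint ranges: [-2.94, 2.94], [-0.97, 2.17], [0.19, 2.56], [-1.23, 4.37], [0.02, 3.11], [-2.88, 2.88]. Speed limits (rad/s): [2.39, 2.39, 3.01, 3.14, 3.14, 3.14].

## Interface

Orientations are given as a unit quaternion [w, x, y, z].
In Python, from rig import ctrl, capture, workorder, nets gives the robot as it stands. The module is installed in compiled form; this text tells all that it offers.
- The arm moves only by the tool send_rows, never from a script. Its argument "rows" is text: rows parted by semicolons, each of 5 numbers parted by spaces: the opening, from 0 (shut) to 1 (fully open), then the shift along the tool's x, y, z in cm, then the turn about the tool's x in units of 5 degrees (1.0 is 5 degrees). In form: grip x y z yaw; .... A call has 1 to 12 rows; each row is the pose to reach, as a shift and turn from the pose commanded when the call began, along the tool's axes at that moment; what a row does not reach only later rows make up. A row lasts 1/10 s, in which the tool goes at most 50 mm and 8.59 degrees, less where a joint would pass 70% of its speed; a pose out of reach is approached as far as the arm can. A call with a gripper value outside its range is refused whole. The fingers move at their own pace and stop on an object; "grip_force" is the grip in N (left out, the last holds). Time passes only in rows, so rows that repeat a pose let the fingers close. It gives the time, the measured TCP pose, the force and the opening at its end, in the units of the state.
- ctrl.sense(): the state, without advancing time (a new reading comes with each control period).
- capture(name): name is "scene" or "top"; returns a dict with "pixels" (384x512x3 uint8, red, green, blue), "intrinsics" (3x3 intrinsics, pixels), "dist" ([k1, k2, p1, p2, k3] as OpenCV has them; the pictures are not rectified), "view" (4x4, takes a point from world to camera coordinates). Camera axes: x right, y down, z forward; pixel columns grow to the right and rows downward; lengths in mm; the calibration is good to about 2 mm. A picture is of the moment at which its call begins. There is no depth.
- workorder.finish_job(): hands the job in, once; it reports no verdict.
Trained networks look in a picture, given as the dict that the camera call returned (one of the last four; its "shot" number tells which), for a name from the list of things; names that differ only in an ending like _2 or _b are one class to them, and where a whole thing is asked for, a point or a joint stands for the part that bears it (a point fixed in the world has none). Each returns a list of dicts, best first, with "confidence" (0 to 1); they miss things now and then, are a little off and sometimes report something else, mostly with a low value. They report only what shows in the picture. A call takes as long as a camera call. They do not tell look-alikes from the thing itself.
- nets.boxes_of(picture, target): "location" ([x, y, z] in mm, in world coordinates, good to about 4 mm: the middle of the surface that is visible of it).
- nets.spot_point(picture, target): "location" ([x, y, z] in mm, in world coordinates, good to about 4 mm: a listed point, or the origin of a listed thing).
The state is a dict: "time_s": time; "joints": joint angles; "dq": joint speeds; "tau": joint torques, N m; "eef_pos": TCP position; "ee_rot": TCP orientation; "force": force on the tool from outside, world axes, zero at the start; "wrist_torque": the same for the moment, N m; "grip_width": opening from 0.0 (shut) to 1.0 (fully open).
Only numpy, scipy, OpenCV 4.12 (cv2) and the standard library are available. Lean on these libraries where they do the work, as an engineer would, in place of code of your own. Each camera call takes 0.05 s, during which the arm holds its last target.

## Task

First push the blue pipette-tip box along the bench, without lifting it, off the white inspection mat until it stands squarely inside the yellow outline next to the mat; then swing up the flap of the dry bath, which has a black bar at its front, until it stands open, and draw the filter cassette with the orange tab up out of the slot beneath it. Finish still holding the cassette in the gripper: upright and still above the middle of the mat, its foot about 10 cm clear of the mat and its broad faces parallel to the black line on the mat, with the flap left open and the box left in its outline. Do not displace the timer, the dropper bottle or the wash bottle, and do not drop the cassette.

Things in the scene. Friction and masses are not known exactly. Their poses are not given: they have to be found in the camera images.
- bath: Fixed dry bath, white housing 280 (x) x 200 (y) x 118 mm high with a red front panel facing its -x side. Origin on the bench under the centre of the filter slot; the housing reaches from 66 mm before the origin to 215 mm behind it (its own x) and 101 mm to either side. Under the flap is a recess 114 (x) x 156 (y) mm, open at the top, whose floor lies 65 mm above the bench; in the middle of that floor is a slot 83 mm along x, 11 mm along y, 45 mm deep.
- flap (a joint): Grey flap (130 x 196 x 6 mm) over the recess, hinged on its rear (+x) edge along the bath's y. 0 = closed (flat), grows as its front edge swings up, to 1.9 rad at the stop; 1.57 = standing vertical. Starts shut or slightly ajar. A friction hinge: it stays where it is left, about 1.5 N at the bar moves it.
- flap_bar (a point): Middle of the flap's black round handle bar, 10 mm thick and 70 mm long along the bath's y. The bar lies in the plane of the flap, 45 mm ahead of its front edge (free space between and below), 175 mm from the hinge axis, about 122 mm above the bench when shut. Its frame turns with the flap.
- flap_hinge (a point): Middle of the flap's hinge axis, 122 mm above the bench, 65 mm behind the bath's origin (bath's x); the axis runs along the bath's y. Its frame turns with the flap.
- filter: The loose filter cassette as a whole, about 80 g; origin at the middle of its foot (lower edge). White frame with grey mesh on both broad faces, 80 mm along its x, 8 mm along its y, 62 mm high, with the orange tab on top (90 mm over all). Its broad faces look along its y. It stands upright in the slot, its foot 20 mm above the bench, hidden until the flap is lifted.
- filter_tab (a point): Centre of the cassette's orange grip tab: 40 mm along x, 10 mm thick along y, 28 mm high. 76 mm above the cassette's foot; 96 mm above the bench in the slot, so the tab's top is 8 mm below the housing's rim. Axes as the cassette's; z up.
- filter_foot (a point): Middle of the cassette's lower edge, 76 mm below the tab's centre.
- mat: White inspection mat with a blue edge, 220 (x) x 170 (y) mm, flat on the bench (can be passed over freely). Origin in its middle. The black line through its middle runs along the mat's y and is 140 mm long; the tip box stands on it at the start.
- outline: Yellow tape outline, flat on the bench, about 170 (x) x 150 (y) mm inside; origin in its middle, about 190 mm from the mat's middle on the mat's -y side, sides parallel to the mat's.
- tipbox_center (a point): Centre of the blue pipette-tip box: 120 (x) x 100 (y) x 52 mm high (56 mm to the yellow tips), half-way up (26 mm above the bench). Too wide to grip; about 250 g, slides on the bench.
- tipbox: The same box, origin at the middle of its underside.
- timer: Bystander: black timer lying on the bench, 65 x 65 x 16 mm, origin under its centre.
- dropper: Bystander: small amber dropper bottle, 34 mm across, 75 mm high, origin under its centre.
- washbottle: Bystander: white wash bottle, 70 mm across, 160 mm high, origin under its centre.
Things that resemble listed ones, but are neither listed nor needed, are in the scene too. Of the things that look like the tipbox, the middle-sized one is meant.

How it is judged:
By the outcome, as a careful person would: the job done as asked, in the order asked, and still so for the second after the job is handed in, while the arm keeps its last pose, push and grip.
It also fails if it takes over 70 s, if anything falls off the work surface, if the arm or the gripper's body presses on something with over 40 N, if the wrist force passes 120 N, or if a joint passes its speed limit or range.

## Working session

There is one attempt and no reset: what is moved stays moved. The work goes in short steps, Python scripts to look and compute and a tool call to move; the robot and the scene stay as the last step left them, time stands still between calls to the robot, and variables do not carry over. Pictures are saved under pics/ and viewed, and the job is handed in when it is done.

Besides the shell and the picture viewer there is one more tool, called after "Call:" as a command line: name --argument value ..., lists and objects as JSON in quotes. send_rows: Moves the arm, as the interface text tells. Its arguments: {"type":"object","properties":{"rows":{"type":"string"},"grip_force":{"type":"number"}},"required":["rows"]}

```bash
mkdir -p pics
python3 - <<'E'
from rig import ctrl,capture,nets
import cv2
s=ctrl.sense();print(s['time_s'],s['eef_pos'],s['ee_rot'],s['grip_width'],ctrl.pinch_z)
for n in ('scene','top'):
    p=capture(n);cv2.imwrite(f'pics/a_{n}.png',p['pixels'][:,:,::-1])
    for t in ['bath','flap_bar','flap_hinge','mat','outline','tipbox','tipbox_center','timer','dropper','washbottle']:
        try:
            r=nets.spot_point(p,t);print(n,t,[([round(v) for v in d['location']],round(d['confidence'],2)) for d in r[:4]])
        except Exception as e: print(t,e)
E
```

```text
0.0 [ 126.21327018 -509.33916419  230.72752693] [ 0.55656869  0.4361371   0.55716721 -0.43540835] 1.0026871448393038 18.700000000000003
scene bath [([540, 266, 4], 0.88)]
scene flap_bar [([432, 233, 145], 0.59)]
scene flap_hinge [([604, 278, 120], 0.93), ([749, -164, 4], 0.56)]
scene mat [([535, -150, -1], 0.83)]
scene outline [([750, -163, 1], 0.23)]
scene tipbox [([307, -288, 2], 0.95), ([749, -372, 2], 0.92), ([531, -140, 2], 0.63), ([531, -151, -2], 0.5)]
scene tipbox_center [([749, -377, 39], 0.88), ([534, -135, 23], 0.65), ([310, -281, 19], 0.62)]
scene timer [([411, 76, 0], 0.69)]
scene dropper [([724, -5, -1], 0.88)]
scene washbottle [([750, -162, 1], 0.83)]
top bath [([536, 261, -1], 0.73)]
top flap_bar [([437, 233, 145], 0.86)]
top flap_hinge [([600, 278, 122], 0.82)]
top mat [([536, -158, 4], 0.66), ([728, -5, 1], 0.28)]
top outline []
top tipbox [([310, -283, -4], 0.88), ([748, -374, -2], 0.81), ([533, -136, 3], 0.67)]
top tipbox_center [([310, -288, 17], 0.78), ([535, -141, 25], 0.59)]
top timer [([409, 81, -1], 0.94), ([539, 265, 0], 0.36)]
top dropper [([722, -7, 2], 0.41)]
top washbottle [([745, -165, 2], 0.82)]
```

View pics/a_scene.png

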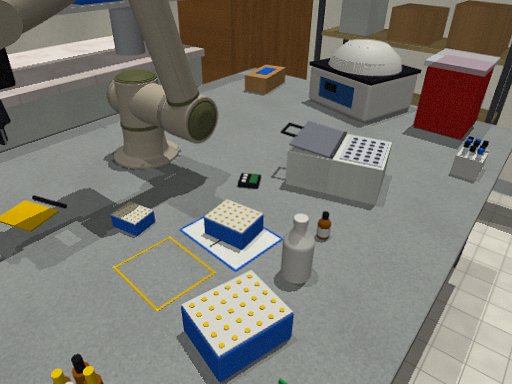

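View pics/a_top.png

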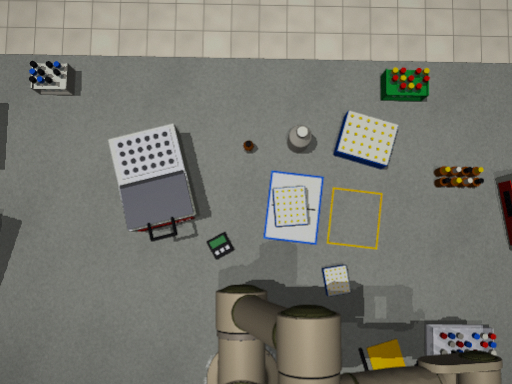

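```bash
cat > h.py <<'E'
import numpy as np,cv2
from rig import ctrl,capture,nets
def ray(p,uv,z):
    K=np.array(p['intrinsics'],float);V=np.array(p['view']);R=V[:3,:3];t=V[:3,3]
    n=cv2.undistortPoints(np.array(uv,float).reshape(-1,1,2),K,np.array(p['dist'],float)).reshape(-1,2)
    d=np.c_[n,np.ones(len(n))]@R; c=-R.T@t
    s=(z-c[2])/d[:,2]; return c+d*s[:,None]
def proj(p,P):
    V=np.array(p['view']);r,_=cv2.Rodrigues(V[:3,:3])
    return cv2.projectPoints(np.array(P,float).reshape(-1,1,3),r,V[:3,3],np.array(p['intrinsics'],float),np.array(p['dist'],float))[0].reshape(-1,2)
def zoom(p,x0,y0,x1,y1,f,name):
    im=p['pixels'][y0:y1,x0:x1,::-1];cv2.imwrite(name,cv2.resize(im,None,fx=f,fy=f,interpolation=cv2.INTER_CUBIC))
E
python3 - <<'E'
from h import *
p=capture('top');hsv=cv2.cvtColor(p['pixels'],cv2.COLOR_RGB2HSV)
zoom(p,255,160,395,260,5,'pics/b1.png');zoom(p,95,115,215,250,4,'pics/b2.png')
c=-np.array(p['view'])[:3,:3].T@np.array(p['view'])[:3,3];print('cam',c)
H,S,V=cv2.split(hsv)
m=((H>20)&(H<35)&(S>120)).astype(np.uint8);m[:,:320]=0;m[:180]=0;m[255:]=0;m[:,392:]=0
def rect(m,z):
    ys,xs=np.nonzero(m);P=ray(p,np.c_[xs,ys],z)[:,:2].astype(np.float32)
    r=cv2.minAreaRect(P);print(r,cv2.boxPoints(r).round().tolist())
rect(m,0)
m=((H>105)&(H<130)&(S>120)).astype(np.uint8);m[:,:255]=0;m[:,330:]=0;m[:165]=0;m[250:]=0
rect(m,0)
E
```

```text
cam [ 426.23847176  -25.72400267 1522.32803411]
((502.55615234375, -345.29840087890625), (163.04248046875, 183.346435546875), 84.02950286865234) [[403.0, -417.0], [585.0, -436.0], [602.0, -274.0], [420.0, -255.0]]
((534.4410400390625, -149.8626708984375), (169.9857940673828, 220.70449829101562), 84.00967407226562) [[416.0, -223.0], [635.0, -246.0], [653.0, -77.0], [434.0, -54.0]]
```

View pics/b1.png

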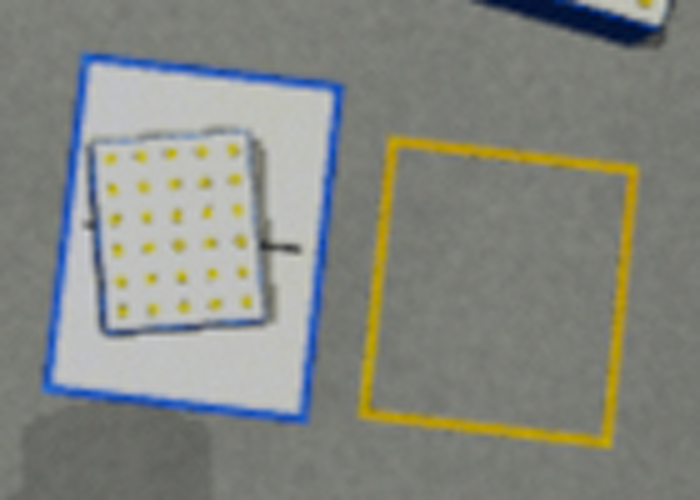

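View pics/b2.png

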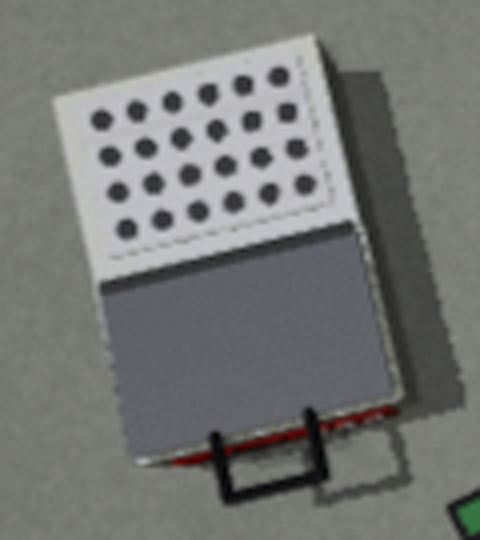

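```bash
cat >> h.py <<'E'
from scipy.spatial.transform import Rotation as Ro
def axes():
    s=ctrl.sense();q=s['ee_rot'];return np.array(s['eef_pos']),Ro.from_quat([q[1],q[2],q[3],q[0]]).as_matrix()
M=np.array([534.4,-149.9]);MX=np.array([np.cos(np.radians(-6)),np.sin(np.radians(-6))]);MY=np.array([-MX[1],MX[0]])
def inmat(P): d=np.array(P)[:2]-M; return np.array([d@MX,d@MY])
def frommat(a,b): return M+a*MX+b*MY
E
python3 - <<'E'
from h import *
p=capture('top')
z=np.array([(93,142),(248,130),(265,320),(105,333)])/5+[255,160]-.4
P=ray(p,z,52)[:,:2];print(P.round(),P.mean(0),inmat(P.mean(0)))
for i in range(4):
    e=P[(i+1)%4]-P[i];print(np.linalg.norm(e),np.degrees(np.arctan2(e[1],e[0])))
z=np.array([(393,140),(635,165),(608,442),(365,413)])/5+[255,160]-.4
P=ray(p,z,0)[:,:2];print(P.round(),P.mean(0),inmat(P.mean(0)))
x,R=axes();print(x,R.round(3))
# bath: housing corners top z=118 and flap
z=np.array([(55,100),(316,37),(402,400)])/4+[95,115]-.4
P=ray(p,z,118)[:,:2];print(P.round())
for i in range(2):
    e=P[i+1]-P[i];print(np.linalg.norm(e),np.degrees(np.arctan2(e[1],e[0])))
z=np.array([(217,435),(311,412),(228,499),(323,478)])/4+[95,115]-.4
for h in (122,135,145):
  print(h,ray(p,z,h)[:,:2].round().tolist())
E
```

```text
[[ 589.  -83.]
 [ 598. -179.]
 [ 480. -190.]
 [ 471.  -92.]] [ 534.33776497 -135.9578662 ] [-1.51924392 13.859252  ]
96.56678021301036 -84.70023180890806
118.25044791946125 -174.58058888605098
99.052524846498 95.4357361310342
118.50639472711204 4.217408828126035
[[ 599. -278.]
 [ 585. -434.]
 [ 407. -415.]
 [ 424. -260.]] [ 503.67177212 -346.74221091] [  -9.98428162 -198.97586312]
[ 126.20346718 -509.60645118  231.29910974] [[-0.     0.971  0.24 ]
 [ 0.     0.24  -0.971]
 [-1.    -0.    -0.   ]]
[[719. 412.]
 [770. 220.]
 [499. 149.]]
199.24959923944078 -75.24231646835307
279.72779197250827 -165.2969104567498
122 [[472.0, 283.0], [489.0, 215.0], [425.0, 273.0], [441.0, 204.0]]
135 [[471.0, 280.0], [489.0, 212.0], [425.0, 270.0], [441.0, 202.0]]
145 [[471.0, 278.0], [488.0, 211.0], [425.0, 268.0], [441.0, 201.0]]
```

Call:
send_rows --rows "1 0 51.7 -35.0 -14;1 0 51.7 -35.0 -14;1 0 51.7 -35.0 -14;1 0 51.7 -35.0 -14;1 0 51.7 -35.0 -14;1 0 51.7 -35.0 -14;1 0 51.7 -35.0 -14;1 0 51.7 -35.0 -14;1 0 51.7 -35.0 -14;1 0 51.7 -35.0 -14;1 0 51.7 -35.0 -14;1 0 51.7 -35.0 -14"

```text
time_s: 2.4
eef_pos: [528.8, -61.7, 231.5]
ee_rot: [0.706, 0.037, 0.706, -0.038]
force: [0.3, -1.0, 0.2]
grip_width: 1.0
```

Run:
```python
from h import *
x,R=axes();print(x,R.round(3),ctrl.sense()['time_s'],R.T@(np.r_[frommat(-1.5,105),8]-x),np.degrees(np.arctan2(R[1,2],R[0,2])), ctrl.sense()['joints'],ctrl.sense()['force'])
```

```text
[528.76272869 -61.74428533 231.45903882] [[ 0.     0.106  0.994]
 [-0.     0.994 -0.106]
 [-1.    -0.     0.   ]] 2.4 [223.46125214  17.98397913  13.19244869] -6.078170668005422 [-3.36430672e-01  3.28725153e-01  1.47563259e+00 -1.11539042e-04
  1.33673022e+00 -2.30320687e-01] [ 0.25111369 -1.01939141  0.15084197]
```

Call:
send_rows --rows "1 0 0 0 0;1 0 0 0 0"

```text
time_s: 2.6
eef_pos: [527.7, -63.0, 230.9]
ee_rot: [0.706, 0.037, 0.706, -0.037]
force: [0.1, -0.1, 0.2]
grip_width: 0.997
```

Call:
send_rows --rows "1 0 2.0 1.4 0;1 5 2.0 1.4 0;1 10 2.0 1.4 0;1 15 2.0 1.4 0;1 19 2.0 1.4 0;1 22.2 2.0 1.4 0;1 22.2 2.0 1.4 0;1 22.2 2.0 1.4 0"

```text
time_s: 3.4
eef_pos: [543.8, -46.3, 10.4]
ee_rot: [0.706, 0.038, 0.706, -0.038]
force: [0.8, 0.3, 0.1]
grip_width: 0.997
```

Run:
```python
from h import *
x,R=axes();print(x,inmat(x),ctrl.sense()['force'])
p=capture('top');zoom(p,240,150,400,260,5,'pics/c1.png')
p=capture('scene');zoom(p,150,150,350,300,4,'pics/c2.png')
```

```text
[543.81935227 -46.32461725  10.43377984] [ -1.45882352 103.99257639] [0.80419538 0.28612559 0.08664047]
```

View pics/c1.png

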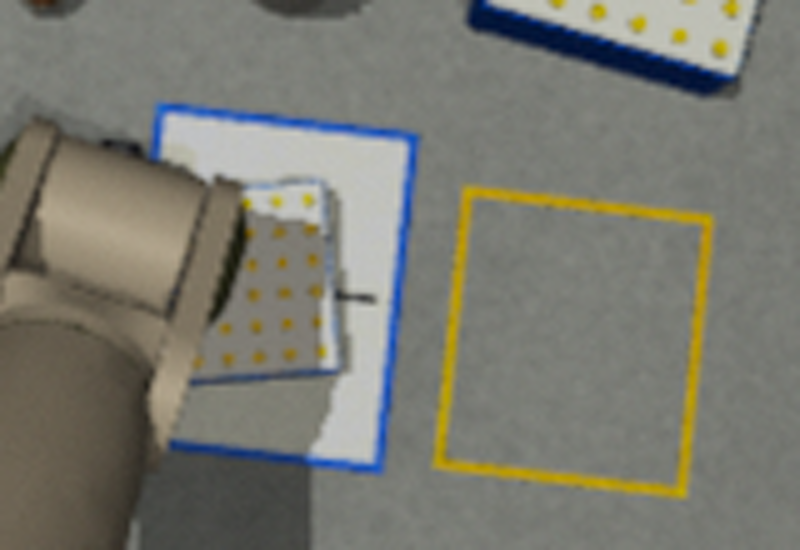

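View pics/c2.png

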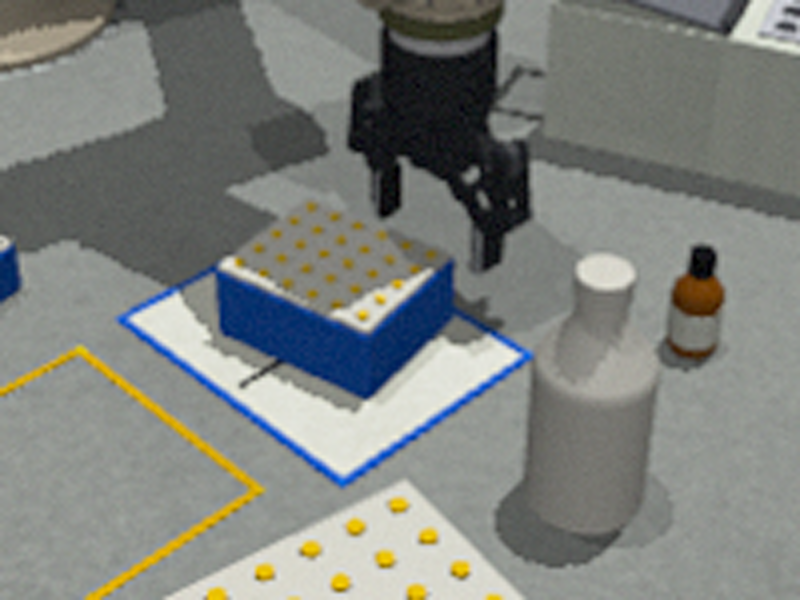

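Call:
send_rows --rows "1 0 -1.5 0 0;1 0 -3 0 0;1 0 -4.5 -0.1 0;1 0 -6 -0.2 0;1 0 -7.5 -0.3 0;1 0 -9 -0.4 0;1 0 -10.5 -0.5 0;1 0 -12 -0.6 0;1 0 -13.5 -0.7 0;1 0 -15 -0.8 0;1 0 -16.5 -0.9 0;1 0 -18 -0.9 0"

```text
time_s: 4.7
eef_pos: [515.3, -224.5, 9.2]
ee_rot: [0.706, 0.038, 0.706, -0.038]
force: [0.2, 1.7, -1.0]
grip_width: 0.998
```

Call:
send_rows --rows "1 0 -1.0 0 0;1 0 -2 0 0;1 0 -2.6 0 0;1 0 -3 0 0;1 0 -3 0 0"

```text
time_s: 5.2
eef_pos: [512.4, -253.5, 9.3]
ee_rot: [0.706, 0.037, 0.706, -0.038]
force: [-0.7, -0.5, -0.1]
grip_width: 0.999
```

Run:
```python
from h import *
x,R=axes();print(x,inmat(x),ctrl.sense()['force'])
p=capture('top');zoom(p,240,150,400,260,5,'pics/d1.png')
p=capture('scene');zoom(p,80,150,330,330,3,'pics/d2.png')
```

```text
[ 512.43385448 -253.45527284    9.26208827] [ -11.02133915 -105.28407366] [-0.72447506 -0.51715361 -0.06246949]
```

View pics/d1.png

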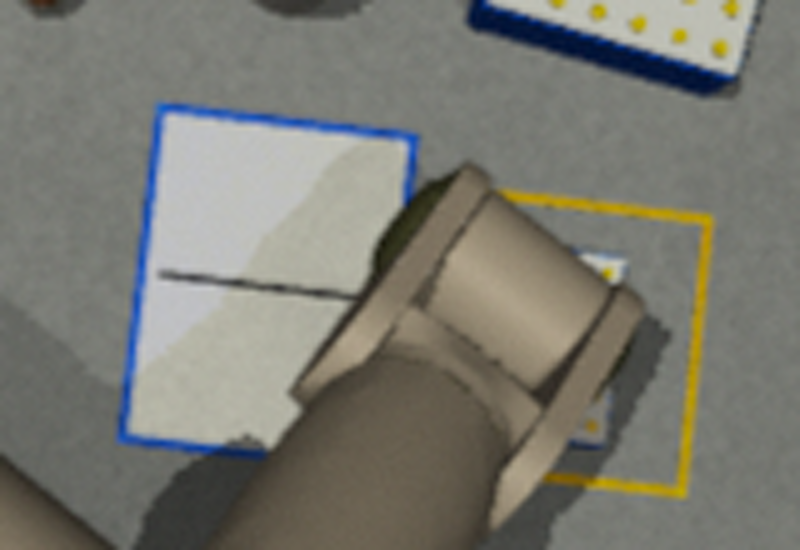

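View pics/d2.png

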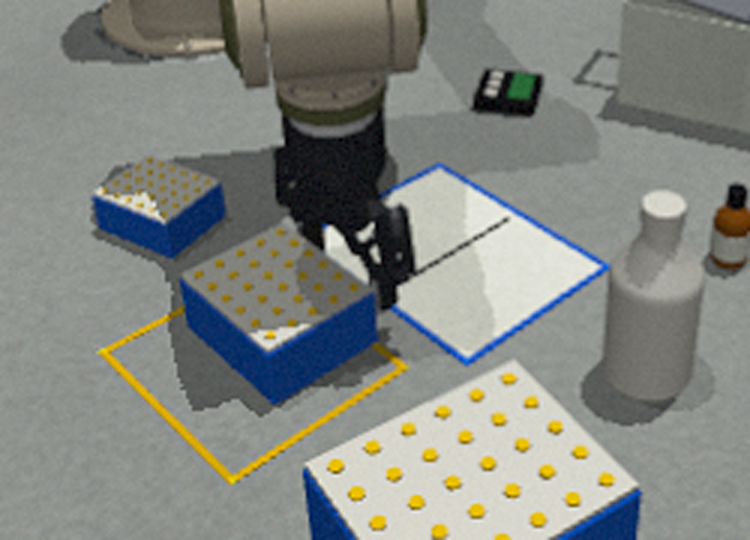

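Run:
```python
from h import *
p=capture('top')
P=ray(p,np.array([(627,258),(606,447)])/5+[240,150]-.4,52)[:,:2];print(P,[inmat(a) for a in P])
```

```text
[[ 551.93670227 -368.03568152]
 [ 434.94434634 -354.49275813]] [array([  40.24202196, -215.10762689]), array([ -77.52505858, -213.86792423])]
```

Call:
send_rows --rows "1 0 -1.0 0.2 0;1 0 -2 0.5 0;1 0 -2.8 0.8 0;1 0 -3.2 0.9 0;1 0 -3.4 0.9 0;1 0 -3.4 0.9 0;1 0 -3.4 0.9 0"

```text
time_s: 6.05
eef_pos: [517.7, -287.8, 9.3]
ee_rot: [0.706, 0.037, 0.706, -0.038]
force: [-0.7, 0.6, -0.7]
grip_width: 0.999
```

Call:
send_rows --rows "1 0 2 0 0;1 0 4 0 0;1 -4 8 0 0;1 -9 12 0 0;1 -14 16 0 0;1 -19 20 0 0;1 -22 24 0 0;1 -22 26 0 0;1 -22 26 0 0"

```text
time_s: 6.95
eef_pos: [545.7, -24.6, 232.4]
ee_rot: [0.708, 0.036, 0.705, -0.036]
force: [-0.3, 0.0, -0.3]
grip_width: 1.001
```

Run:
```python
from h import *
x,R=axes();print(x,inmat(x),ctrl.sense()['force'],ctrl.sense()['joints'])
p=capture('top');zoom(p,240,150,400,260,5,'pics/e1.png')
for t in ('flap_bar','flap_hinge','bath'): print([(np.round(d['location']),d['confidence']) for d in nets.spot_point(p,t)])
p=capture('scene');zoom(p,80,100,410,330,2,'pics/e2.png')
for t in ('flap_bar','flap_hinge','bath'): print([(np.round(d['location']),d['confidence']) for d in nets.spot_point(p,t)])
```

```text
[545.67946405 -24.64706602 232.38460522] [ -1.87482274 125.74581034] [-0.26590921  0.00199537 -0.32884477] [-2.60075813e-01  3.56355218e-01  1.43480456e+00  8.25186821e-04
  1.34577672e+00 -1.58658598e-01]
[(array([439., 233., 147.]), 0.84), (array([413.,  78.,  -2.]), 0.3)]
[(array([600., 277., 124.]), 0.6), (array([ 745., -163.,    6.]), 0.31)]
[(array([537., 262.,  -2.]), 0.86)]
[(array([432., 234., 146.]), 0.61), (array([409.,  77.,  -1.]), 0.48)]
[(array([604., 281., 118.]), 0.77)]
[(array([542., 267.,   3.]), 0.93)]
```

View pics/e1.png

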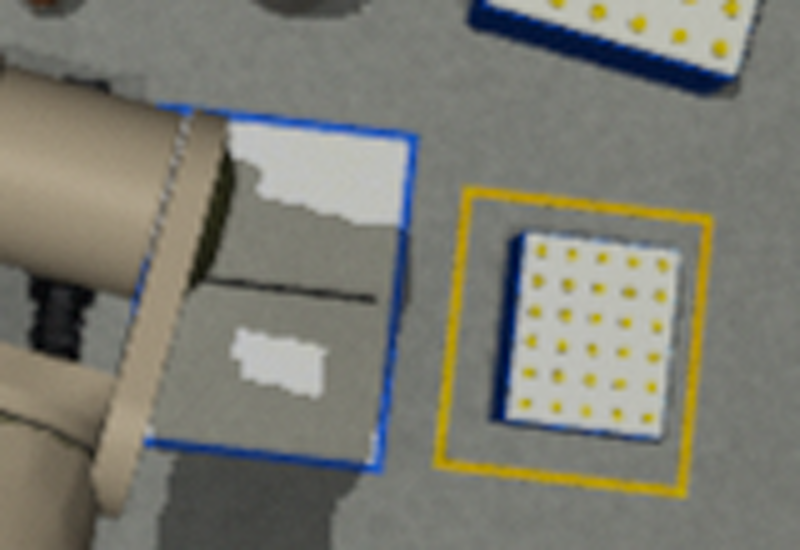

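View pics/e2.png

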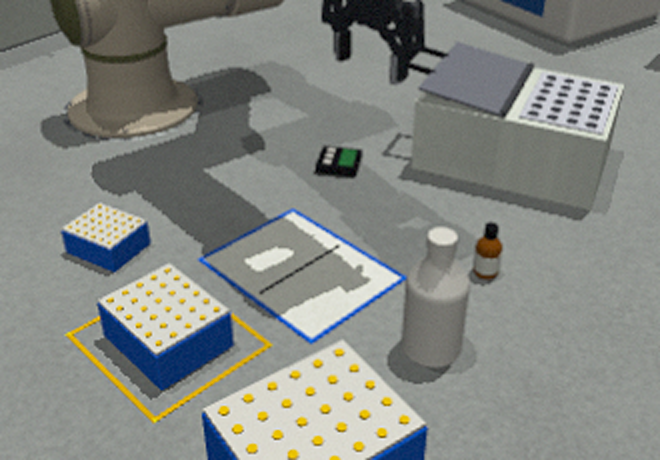

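Call:
send_rows --rows "0.5 0 4 -2 0;0.4 0 8 -4 -1;0.4 0 12 -7 -2;0.4 0 16 -9 -3;0.4 0 20 -11 -4.1;0.4 0 23 -13 -4.1;0.4 0 24.6 -14 -4.1;0.4 0 24.6 -14 -4.1;0.4 0 24.6 -14 -4.1;0.4 0 24.6 -14 -4.1" --grip_force 20

```text
time_s: 8.35
eef_pos: [432.8, 229.0, 229.0]
ee_rot: [0.701, -0.088, 0.702, 0.088]
force: [0.5, -0.9, 0.1]
grip_width: 0.401
```

```bash
cat >> h.py <<'E'
B=np.array([537.,263.]);ba=np.radians(14.75);BX=np.array([np.cos(ba),np.sin(ba)]);BY=np.array([-BX[1],BX[0]])
def inb(P): d=np.array(P)[:2]-B; return np.array([d@BX,d@BY])
E
python3 - <<'E'
from h import *
x,R=axes();print(x,inb(x),R.round(3),np.degrees(np.arctan2(R[1,2],R[0,2])),ctrl.sense()['grip_width'])
H=np.r_[B+65*BX,122]; th=.138
b=H+np.r_[-175*np.cos(th)*BX,175*np.sin(th)];print(b,R.T@(b-[0,0,19]-x))
p=capture('scene');zoom(p,200,60,400,210,4,'pics/f2.png')
E
```

```text
[432.83619061 229.03653968 229.04762409] [-109.37835202   -6.32391757] [[-0.    -0.247  0.969]
 [-0.     0.969  0.247]
 [-1.    -0.    -0.   ]] 14.31891064880597 0.40125207082239045
[432.23382799 235.41736879 146.07342086] [101.9722868    6.35665012   1.03037402]
```

View pics/f2.png

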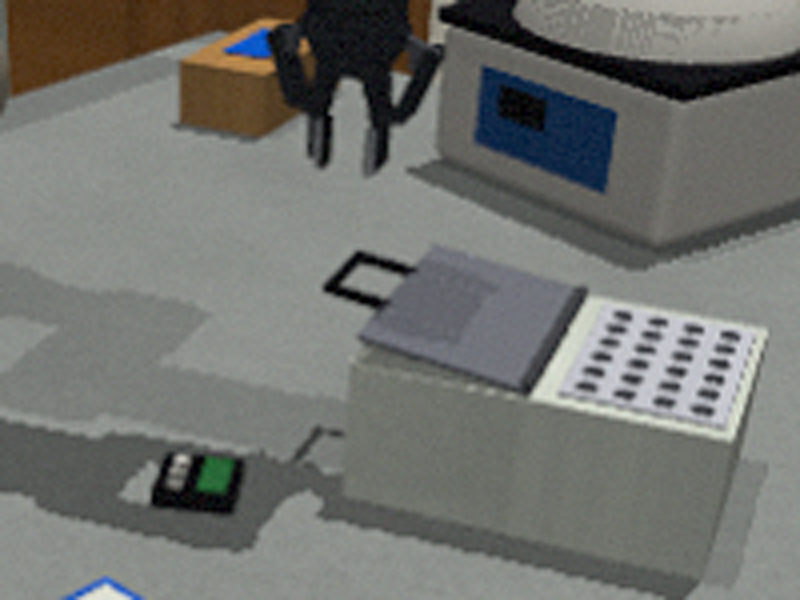

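Call:
send_rows --rows "0.4 0 0.6 0.1 0.1;0.4 2.5 0.6 0.1 0.1;0.4 5 0.6 0.1 0.1;0.4 7 0.6 0.1 0.1;0.4 8.5 0.6 0.1 0.1;0.4 9.8 0.6 0.1 0.1;0.4 10.2 0.6 0.1 0.1;0.4 10.2 0.6 0.1 0.1"

```text
time_s: 9.2
eef_pos: [431.8, 236.1, 127.1]
ee_rot: [0.702, -0.085, 0.702, 0.085]
force: [-0.5, 0.3, 0.2]
grip_width: 0.401
```

Run:
```python
from h import *
x,R=axes();print(x,inb(x),ctrl.sense()['force'])
p=capture('scene');zoom(p,240,80,340,155,8,'pics/g2.png')
```

```text
[431.75862246 236.06002219 127.09310227] [-108.63221759    0.74246361] [-0.50042959  0.27966874  0.17361112]
```

View pics/g2.png

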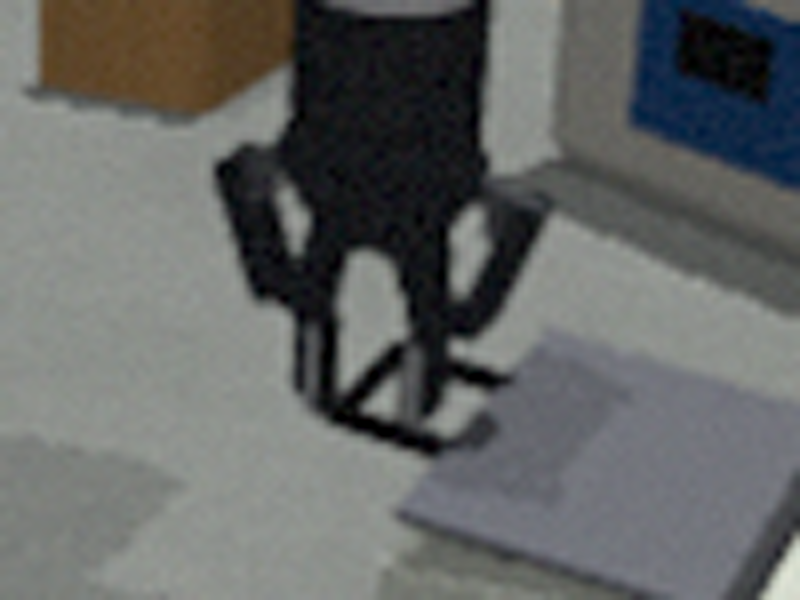

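Call:
send_rows --rows "0 0 0 0 0;0 0 0 0 0;0 0 0 0 0;0 0 0 0 0;0 0 0 0 0;0 0 0 0 0" --grip_force 20

```text
time_s: 9.85
eef_pos: [433.1, 236.5, 128.2]
ee_rot: [0.703, -0.085, 0.7, 0.086]
force: [6.0, 1.8, -0.9]
grip_width: 0.109
```

Run:
```python
from h import *
x,R=axes();print(x,inb(x),ctrl.sense()['force'],np.degrees(np.arctan2(R[1,2],R[0,2])))
th0=np.arctan2(146-122,173.3)
for th in np.linspace(.138,1.8,23): print(round(th,2),((np.array([np.sin(th)-np.sin(.138), np.cos(.138)-np.cos(th)])*17.5)).round(1))
```

```text
[433.09720802 236.53541079 128.21337698] [-107.216709      0.86137974] [ 6.02519576  1.79106056 -0.88429633] 13.917453828011968
0.14 [0. 0.]
0.21 [1.3 0.2]
0.29 [2.6 0.6]
0.36 [3.8 1. ]
0.44 [5.  1.5]
0.52 [6.2 2.1]
0.59 [7.3 2.8]
0.67 [8.4 3.6]
0.74 [9.4 4.4]
0.82 [10.4  5.4]
0.89 [11.2  6.4]
0.97 [12.   7.4]
1.04 [12.7  8.5]
1.12 [13.3  9.7]
1.2 [13.9 10.9]
1.27 [14.3 12.2]
1.35 [14.7 13.4]
1.42 [14.9 14.7]
1.5 [15.  16.1]
1.57 [15.1 17.4]
1.65 [15.  18.7]
1.72 [14.9 20. ]
1.8 [14.6 21.3]
```

Call:
send_rows --rows "0 -1.3 0 0.2 0;0 -2.6 0 0.6 0;0 -3.8 0 1.0 0;0 -5 0 1.5 0;0 -6.2 0 2.1 0;0 -7.3 0 2.8 0;0 -8.4 0 3.6 0;0 -9.4 0 4.4 0;0 -10.4 0 5.4 0;0 -11.2 0 6.4 0;0 -12 0 7.4 0"

```text
time_s: 10.95
eef_pos: [502.3, 254.8, 249.4]
ee_rot: [0.701, -0.086, 0.703, 0.087]
force: [-7.7, 3.6, 7.3]
grip_width: 0.104
```

Run:
```python
from h import *
s=ctrl.sense();print(s['force'],s['grip_width'],s['joints'])
x,R=axes();print(x,inb(x),np.hypot(*(inb(x)[0]-65,x[2]+19-122)))
p=capture('scene');zoom(p,220,30,400,210,4,'pics/i2.png')
```

```text
[-7.74607628  3.60902691  7.31898745] 0.10391696861081258 [0.26066919 0.38672098 1.34742142 0.00173139 1.40910787 0.01641591]
[502.27678471 254.79416854 249.36571414] [-35.66816501   0.90518227] 177.64290507504805
```

View pics/i2.png

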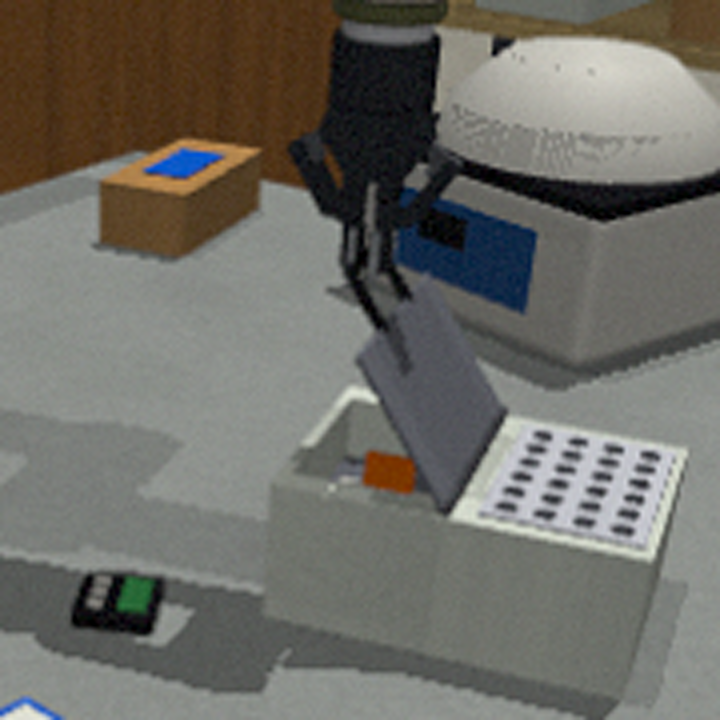

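Works well: the flap follows, orange tab visible at zoom (390,470). Continue along the arc.

Call:
send_rows --rows "0 -0.6 0 1.1 0;0 -1.2 0 2.3 0;0 -1.7 0 3.5 0;0 -2.1 0 4.8 0;0 -2.5 0 6.0 0;0 -2.7 0 7.3 0;0 -2.8 0 8.7 0;0 -2.8 0 10 0;0 -2.7 0 11.3 0;0 -2.6 0 12.6 0;0 -2.4 0 13.6 0;0 -2.4 0 13.6 0"

```text
time_s: 12.2
eef_pos: [636.0, 290.4, 274.2]
ee_rot: [0.704, -0.085, 0.699, 0.089]
force: [0.4, 14.7, 11.0]
grip_width: 0.101
```

Run:
```python
from h import *
s=ctrl.sense();print(s['force'],s['grip_width'],s['joints'])
x,R=axes();print(x,inb(x),inb(x)[0]-65,x[2]+19-122)
p=capture('scene');zoom(p,220,30,400,210,4,'pics/j2.png')
```

```text
[ 0.43078138 14.69543551 10.98963976] 0.10107409207784204 [0.25910329 0.71543562 0.76523627 0.00569204 1.65338347 0.01311698]
[636.04090493 290.40438573 274.23066693] [102.7543149    1.28529258] 37.754314899890645 171.23066693450755
```

View pics/j2.png

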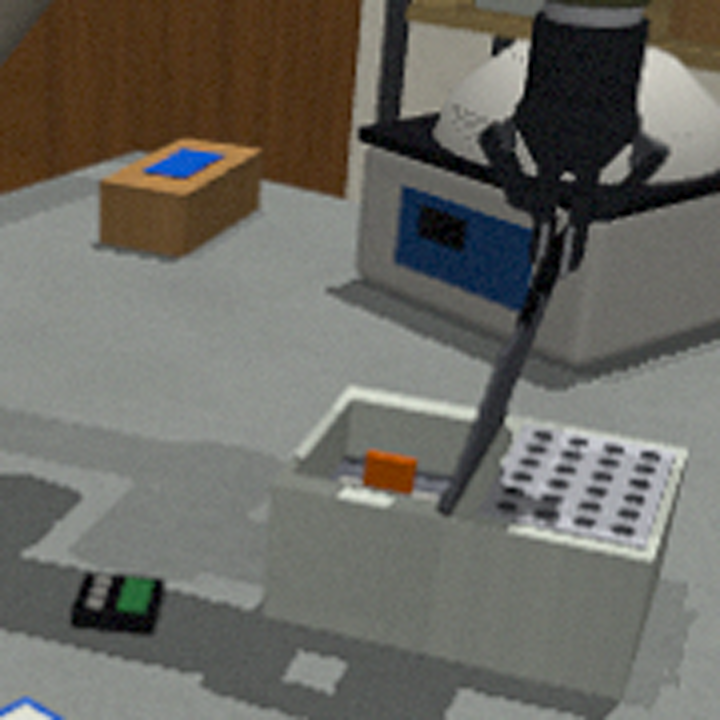

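Call:
send_rows --rows "0.25 0 0 0 0;0.4 0 0 0 0;0.4 0 0 0 0;0.4 -1.5 0 0 0;0.4 -3 0 0 0;0.4 -4.5 0 0 0;0.4 -6 0 0 0;0.4 -6 0 0 0"

```text
time_s: 13.05
eef_pos: [636.0, 286.4, 333.2]
ee_rot: [0.703, -0.085, 0.701, 0.086]
force: [-0.1, 0.2, 0.1]
grip_width: 0.403
```

Run:
```python
from h import *
s=ctrl.sense();print(s['force'],s['grip_width'],s['joints'])
x,R=axes();print(x,inb(x))
p=capture('scene');zoom(p,220,30,400,210,4,'pics/k2.png')
for t in ('filter_tab','filter'): print([(np.round(d['location']),inb(d['location']).round(),d['confidence']) for d in nets.spot_point(p,t)])
p=capture('top');zoom(p,95,115,255,250,4,'pics/k1.png')
for t in ('filter_tab','filter'): print([(np.round(d['location']),inb(d['location']).round(),d['confidence']) for d in nets.spot_point(p,t)])
```

```text
[-0.14600012  0.19940626  0.10441872] 0.40313948449084286 [ 2.55667227e-01  7.27606192e-01  5.96082716e-01 -1.68246741e-04
  1.81454299e+00  1.33672730e-02]
[635.97283884 286.39960945 333.17146559] [101.66886802  -2.57018029]
[(array([536., 259.,  97.]), array([-2., -4.]), 0.55)]
[(array([ 532., -149.,   -1.]), array([-110., -397.]), 0.23)]
[(array([538., 259.,  94.]), array([-0., -4.]), 0.41), (array([ 539., -151.,    3.]), array([-103., -401.]), 0.26)]
[(array([542., 258.,  17.]), array([ 3., -6.]), 0.62)]
```

View pics/k2.png

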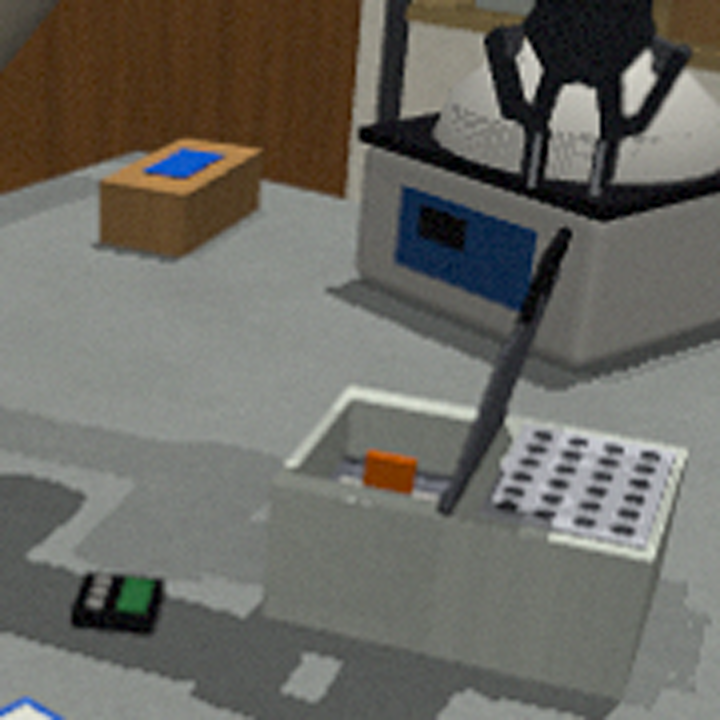

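View pics/k1.png

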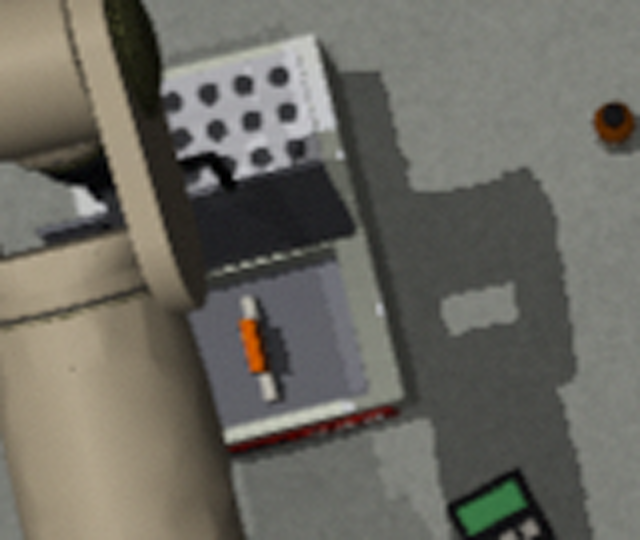

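Run:
```python
from h import *
p=capture('top');h=cv2.cvtColor(p['pixels'],cv2.COLOR_RGB2HSV)
m=((h[...,0]<18)&(h[...,1]>170)&(h[...,2]>120));m[:190]=0;m[212:]=0;m[:,:150]=0;m[:,165:]=0
ys,xs=np.nonzero(m);P=ray(p,np.c_[xs,ys],110)[:,:2];print(len(P),P.mean(0),inb(P.mean(0)))
r=cv2.minAreaRect(P.astype(np.float32));print(r)
E_=ray(p,np.array([(249,298),(271,398)])/4+[95,115]-.4,82)[:,:2];e=E_[0]-E_[1];print(E_.mean(0),inb(E_.mean(0)),np.hypot(*e),np.degrees(np.arctan2(e[1],e[0])))
# housing front edge corner
Q=ray(p,np.array([(402,400),(228,445),(316,37)])/4+[95,115]-.4,118)[:,:2];print(Q.round(1));e=Q[2]-Q[0];print(np.degrees(np.arctan2(e[1],e[0])))
p=capture('scene');h=cv2.cvtColor(p['pixels'],cv2.COLOR_RGB2HSV)
m=((h[...,0]<18)&(h[...,1]>170)&(h[...,2]>100));m[:140]=0;m[156:]=0;m[:,:308]=0;m[:,326:]=0
ys,xs=np.nonzero(m);print(len(xs),xs.mean(),ys.mean(),xs.min(),xs.max(),ys.min(),ys.max(),proj(p,[[537,263,96],[537,258,96],[537,263,110],[537,263,82]]))
```

```text
45 [538.82200149 261.66809063] [ 1.42285242 -1.75190267]
((538.7274169921875, 261.6197509765625), (38.45000076293945, 9.303874015808105), 15.699888229370117)
[539.19487858 261.28612906] [ 1.68619354 -2.21621229] 77.89540413041416 14.087107842915486
[[499.4 148.6]
 [464.6 275.3]
 [770.  219.6]]
14.703089543250199
101 317.08910891089107 147.4257425742574 311 323 143 152 [[316.84881868 146.85523254]
 [316.03627861 147.38681237]
 [317.29999796 142.85896136]
 [316.40265569 150.80368319]]
```

Call:
send_rows --rows "0.5 0 0 -2 1;0.5 0 0 -5 2.5;0.5 0 0 -8 4;0.5 0 0 -10.1 5.5;0.5 0 0 -10.1 7;0.5 2 0 -10.1 8.6;0.5 4 0 -10.1 10.2;0.5 7 0 -10.1 11.8;0.5 10 0 -10.1 13.4;0.5 13 0 -10.1 15;0.5 15 0 -10.1 16.5;0.5 15 0 -10.1 17.9"

```text
time_s: 14.65
eef_pos: [536.1, 262.0, 178.0]
ee_rot: [0.556, 0.433, 0.559, -0.436]
force: [-0.6, 0.5, 0.4]
grip_width: 0.499
```

Call:
send_rows --rows "0.5 0 0 0 0;0.5 0 0 0 0;0.5 0 0 0 0"

```text
time_s: 14.95
eef_pos: [537.7, 262.4, 181.8]
ee_rot: [0.56, 0.433, 0.559, -0.432]
force: [-1.1, 0.8, 0.3]
grip_width: 0.5
```

Run:
```python
from h import *
s=ctrl.sense();print(s['force'],s['grip_width'],s['joints'])
x,R=axes();print(x,inb(x),R.round(3),np.degrees(np.arctan2(R[1,2],R[0,2])),R.T@(np.array([538.5,261.6,78])-x))
p=capture('scene');zoom(p,220,30,400,210,4,'pics/l2.png')
```

```text
[-1.05471762  0.83428339  0.32468363] 0.49968805045169024 [2.58448829e-01 5.12386763e-01 1.33678023e+00 1.52955192e-05
 1.29142827e+00 1.57529567e+00]
[537.69272349 262.44431693 181.80775175] [ 0.52841745 -0.7137398 ] [[ 0.001  0.968  0.251]
 [ 0.     0.251 -0.968]
 [-1.     0.001 -0.   ]] -75.45000696446237 [103.80824827   0.46574371   1.02203895]
```

View pics/l2.png

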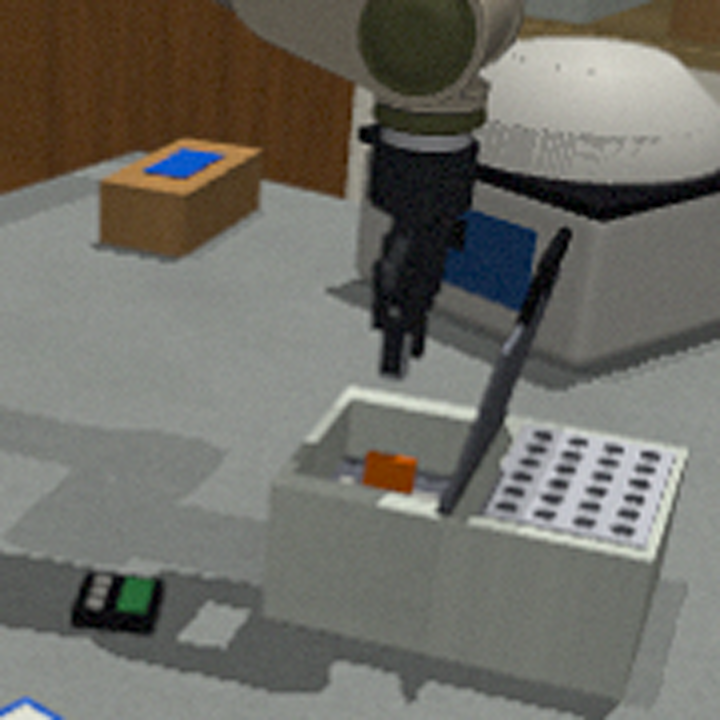

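Call:
send_rows --rows "0.5 2 0 0.1 0;0.5 4 0 0.1 0;0.5 6 0 0.1 0;0.5 8 0 0.1 0;0.5 9.4 0 0.1 0;0.5 10.3 0 0.1 0;0.5 10.4 0 0.1 0;0.5 10.4 0 0.1 0"

```text
time_s: 15.8
eef_pos: [538.1, 261.5, 77.8]
ee_rot: [0.559, 0.434, 0.559, -0.433]
force: [-1.0, 0.3, 0.7]
grip_width: 0.5
```

Run:
```python
from h import *
s=ctrl.sense();print(s['force'],s['grip_width'])
x,R=axes();print(x,inb(x))
p=capture('scene');zoom(p,220,30,400,210,4,'pics/m2.png')
```

```text
[-1.01640686  0.29156223  0.72929111] 0.49988656375071044
[538.10111558 261.5067431   77.84674706] [ 0.68464323 -1.72439419]
```

View pics/m2.png

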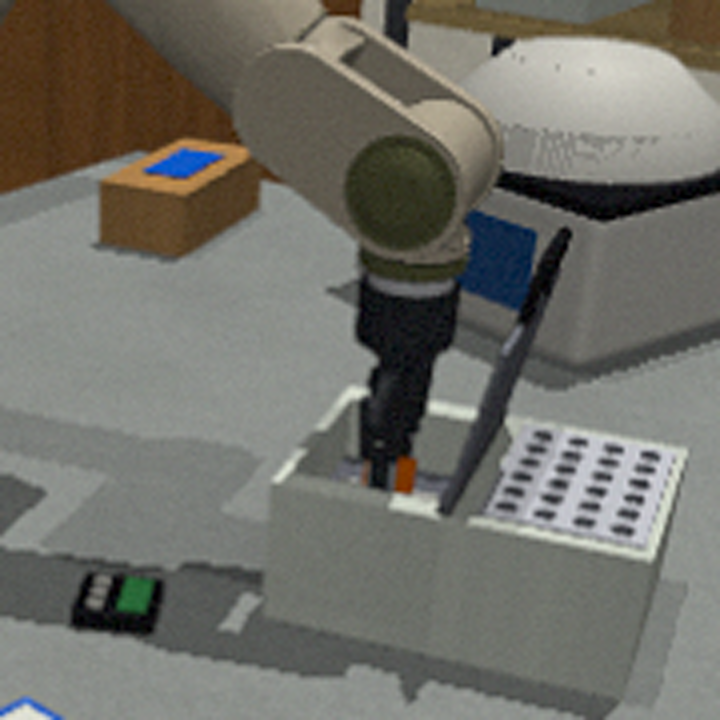

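Call:
send_rows --rows "0 0 0 0 0;0 0 0 0 0;0 0 0 0 0;0 0 0 0 0;0 0 0 0 0;0 0 0 0 0;0 0 0 0 0" --grip_force 40

```text
time_s: 16.55
eef_pos: [538.1, 261.5, 77.9]
ee_rot: [0.559, 0.434, 0.559, -0.433]
force: [0.7, -0.7, 6.1]
grip_width: 0.11
```

Run:
```python
from h import *
s=ctrl.sense();print(s['force'],s['grip_width'],s['wrist_torque'])
x,R=axes();print(x,inb(x))
```

```text
[ 0.72372033 -0.74506911  6.13137526] 0.1102395193773637 [-0.14034594  0.07210491  0.00967421]
[538.07400142 261.46449162  77.86846532] [ 0.64766529 -1.75835   ]
```

Call:
send_rows --rows "0 -0.5 0 0 0;0 -1.5 0 0 0;0 -3 0 0 0;0 -4.5 0 0 0;0 -6 0 0 0;0 -7.5 0 0 0;0 -9 0 0 0;0 -11 0 0 0;0 -13 0 0 0;0 -15 0 0 0;0 -16 0 0 0;0 -16 0 0 0"

```text
time_s: 17.75
eef_pos: [538.1, 261.5, 238.7]
ee_rot: [0.559, 0.434, 0.558, -0.433]
force: [-0.6, 1.0, -1.2]
grip_width: 0.112
```

Run:
```python
from h import *
s=ctrl.sense();print(s['force'],s['grip_width'],s['wrist_torque'])
x,R=axes();print(x,inb(x),R.T@(np.r_[M,158]-x),R.round(3),np.degrees(np.arctan2(R[1,2],R[0,2])))
p=capture('scene');zoom(p,220,30,400,210,4,'pics/n2.png')
```

```text
[-0.62992869  0.9861232  -1.17278026] 0.11152691292517547 [-0.0131626   0.03949482  0.02322053]
[538.08913468 261.51046163 238.67478298] [ 0.6740039  -1.71774785] [  80.39596213 -106.17210357  397.5482008 ] [[ 0.002  0.969  0.249]
 [ 0.001  0.249 -0.969]
 [-1.     0.002 -0.   ]] -75.5870541286402
```

View pics/n2.png

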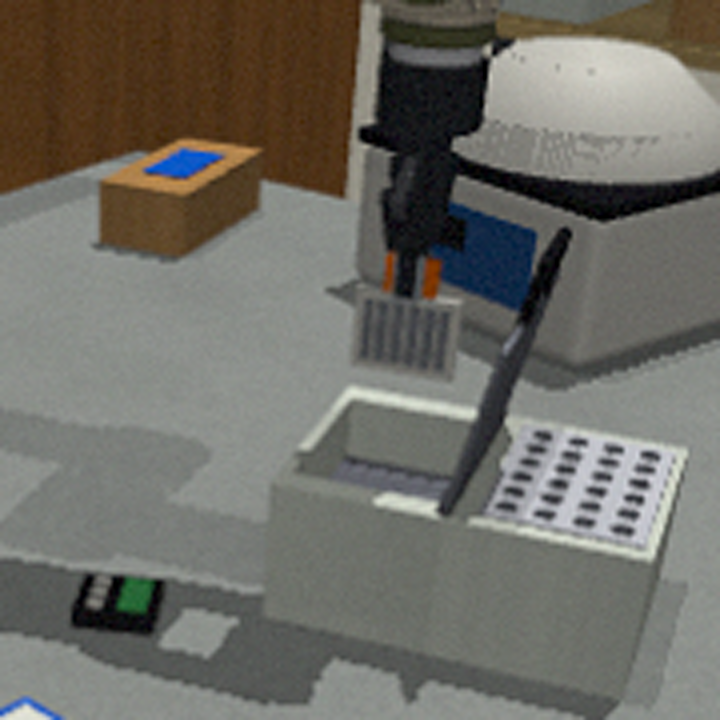

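Call:
send_rows --rows "0 -1 -0.3 1 -0.3;0 -1 -0.8 3 -1;0 -1 -1.5 6 -2;0 -1 -2.4 9 -3;0 -1 -3.2 12 -4;0 -1 -4 15 -5;0 -1 -4.8 18 -6;0 -1 -5.6 21 -7;0 -1 -6.4 24 -8;0 -1 -7.2 27 -9;0 -1 -8 30 -10;0 -1 -8.8 33 -11"

```text
time_s: 19.0
eef_pos: [534.1, -81.2, 246.0]
ee_rot: [0.695, 0.125, 0.697, -0.125]
force: [0.6, -0.0, -0.7]
grip_width: 0.11
```

Call:
send_rows --rows "0 0 0 0 0;0 0 0 0 0;0 0 0 0 0;0 0 0 0 0"

```text
time_s: 19.4
eef_pos: [534.6, -79.2, 247.1]
ee_rot: [0.696, 0.126, 0.696, -0.126]
force: [0.6, 0.6, -0.7]
grip_width: 0.112
```

Run:
```python
from h import *
s=ctrl.sense();print(s['force'],s['grip_width'])
x,R=axes();print(x,R.T@(np.r_[M,158]-x),np.degrees(np.arctan2(R[1,2],R[0,2])))
```

```text
[ 0.59541854  0.56759988 -0.74163971] 0.11219364683567747
[534.61010103 -79.16409674 247.06199841] [ 89.04185436 -66.31948695  24.67641661] -20.54580738606743
```

Call:
send_rows --rows "0 0.5 -1 0.4 -0.4;0 1.5 -2.5 0.9 -1;0 3 -4 1.5 -1.7;0 4.5 -5.4 2 -2.3;0 6 -6.3 2.4 -2.8;0 7.5 -6.6 2.5 -2.9;0 8.5 -6.6 2.5 -2.9;0 8.9 -6.6 2.5 -2.9;0 8.9 -6.6 2.5 -2.9;0 8.9 -6.6 2.5 -2.9;0 8.9 -6.6 2.5 -2.9;0 8.9 -6.6 2.5 -2.9"

```text
time_s: 20.6
eef_pos: [535.1, -150.7, 158.8]
ee_rot: [0.706, 0.037, 0.706, -0.038]
force: [0.5, 0.1, -0.6]
grip_width: 0.114
```

Run:
```python
from h import *
s=ctrl.sense();print(s['force'],s['grip_width'],s['time_s'],abs(np.array(s['dq'])).max())
x,R=axes();print(x,inmat(x),R.T@(np.r_[M,158]-x),np.degrees(np.arctan2(R[1,2],R[0,2])),R[:,0])
p=capture('scene');zoom(p,80,60,400,300,2,'pics/o2.png');zoom(p,180,150,290,270,6,'pics/o3.png')
c=x+[0,0,18.7];f=c-[0,0,76];
for n,q in dict(foot=f,e1=f+np.r_[40*MY,0],e2=f-np.r_[40*MY,0],t1=f+np.r_[40*MY,62],t2=f+np.r_[-40*MY,62],l1=np.r_[M+70*MY,1],l2=np.r_[M-70*MY,1]).items(): print(n,((proj(p,[q])[0]-[180,150])*6).round())
for t in ('filter_foot','filter_tab'): print([(np.round(d['location']),inmat(d['location']).round(),d['confidence']) for d in nets.spot_point(p,t)])
p=capture('top');cv2.imwrite('pics/o1.png',p['pixels'][:,:,::-1])
```

```text
[ 0.45554243  0.05525989 -0.64096111] 0.11414426573223328 20.6 0.002979703056752784
[ 535.05677954 -150.65207013  158.78657493] [ 0.73179437 -0.67929806] [ 0.78578212  0.6784398  -0.73344044] -6.084757352319279 [ 7.81538133e-04 -3.71268538e-04 -9.99999626e-01]
foot [298. 308.]
e1 [369. 271.]
e2 [224. 347.]
t1 [368. 143.]
t2 [219. 216.]
l1 [417. 430.]
l2 [178. 572.]
[(array([ 536., -148.,  104.]), array([2., 2.]), 0.93), (array([ 539., -148.,  100.]), array([4., 2.]), 0.3)]
[(array([ 536., -151.,  179.]), array([ 1., -1.]), 0.88)]
```

View pics/o2.png

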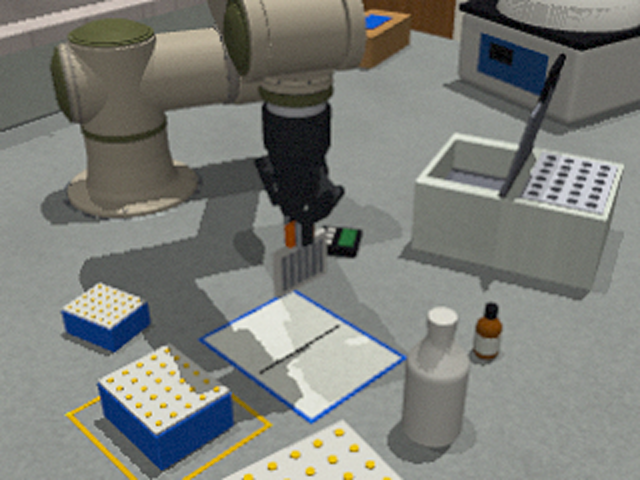

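View pics/o3.png

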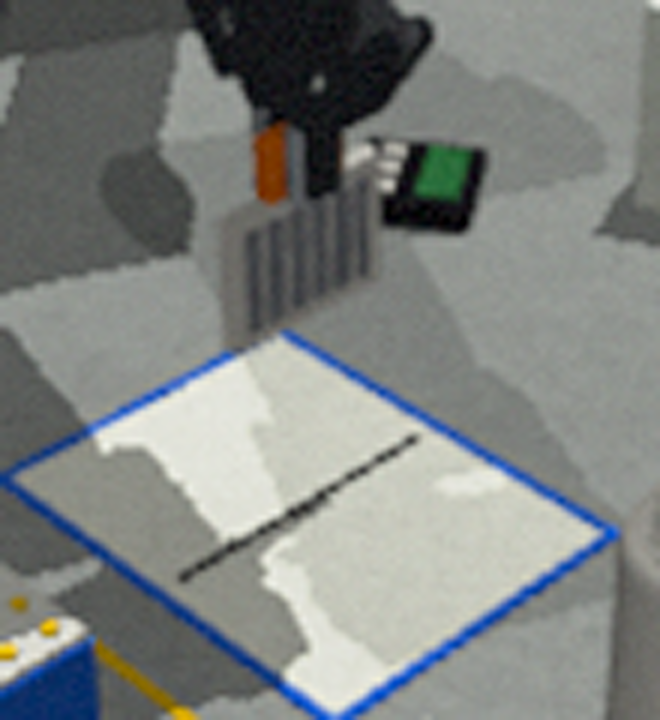

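View pics/o1.png

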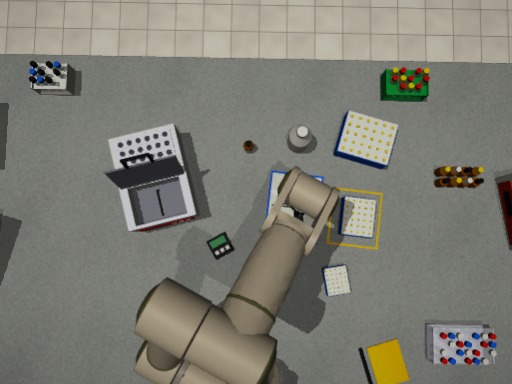

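```bash
python3 -c "
from rig import workorder
print(workorder.finish_job())"
```

```text
the job is handed in; nothing more can be done
None
```

The job is handed in at about 21 s on the robot's clock, with all three steps done in the order asked. No check failed or disagreed.

- **Tip box:** I pushed the middle-sized blue box off the mat with the open fingers, and it stands square inside the yellow outline. The last top picture shows free floor on all four sides.
- **Flap:** I gripped the black bar and swung the flap along its arc to about 1.79 rad. It was still standing open in the last pictures.
- **Cassette:** I drew it straight up out of the slot and it is still held at 40 N, above the mat's middle.
  - **Position:** The gripper is within about 1 mm of the mat's centre. By the arm's pose the foot is at 101 mm, and the network put it at 104 mm.
  - **Alignment:** The faces are within about 0.1° of the black line by the measured pose, and the cassette's outline in the scene picture matches that pose. The joints were practically at rest.
- **Bystanders:** The timer, dropper bottle and wash bottle show no movement in the pictures.
- **Forces:** The highest wrist force I read was about 18 N, at the end of the flap swing. Forces were read only at the end of each move.

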